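# Close the stall hatch with the hook pole

### The job

Close the stall's mesh hatch with the hook pole: take the pole from its rack, hook it into the ring eye and swing the hatch shut gently, keeping the gripper and arm off the screen. Once it is shut, hold a firm steady pull of about 12 N on the eye for a second, never as much as 20 N, so that it seats against its stop. Then unhook, lay the pole back in its rack the way it lay, and leave the other things on the table alone.

Things in the scene. Friction and masses are not known exactly. Their poses are not given: they have to be found in the camera images.
- pole: Hook pole. Square wooden handle 20x20 mm, x -110 to 90 mm, rubber butt behind. Origin: on the centre line at the balance point, to grip there. Ahead (+x) a 10 mm rod ends in a steel pin, 8 mm thick, pointing down (-z) to 40 mm below the centre line. The telescopic rod was clamped (holds 80 N) at an unreported length: the pin's axis is 167 to 183 mm ahead of the origin. 0.23 kg.
- rack: Fixed wooden pole rack, origin under its centre, on the table; x along the pole. Two U cradles (each 14 mm long) 65 mm ahead of and behind the origin: floor 52 mm above the table, slot 25 mm wide, flared lips up to 78 mm; 115 mm free between them for the fingers. The pole lies in it, origin about over the rack's at height 62 mm, x axes alike, hook down.
- screen: Fixed white wire mesh screen standing across the robot's front, 250 mm high. Origin on the table midway between the two posts (200 mm apart along y) of the hatch opening; x axis points out through the opening, away from the robot. A fixed mesh wing spans y -100 to -270 mm; fixed mesh fills the opening below 114 mm. Nothing spans it above the hatch.
- hatch_hinge (a point): Point on the hatch's upright hinge axis, at the height of the ring eye (262 mm); 90 mm to the screen's -y side of its origin.
- eye: Steel ring eye at the hatch's top, on the robot's side, moving with it. Origin: the ring's centre, 262 mm above the table. The ring lies level (hole upright): 8 mm bar, hole 32 mm, 48 mm over all. Its centre is 145 mm from the hinge axis along the hatch and 28 mm in front of its plane; its x axis is the hatch's normal, parallel to the screen's x when shut.
- hatch (a joint): Angle (rad) of the white mesh hatch (170 mm wide, 118 to 248 mm above the table, upright hinge at its -y edge): 0 shut, in line with the screen; grows as it swings away from the robot (clockwise from above). Stiff hinge: stays where left, takes 3 to 4 N at the eye to move. Shut, it meets a firm, nearly rigid stop.
- gift_box: Bystander: pink card box 126 x 176 x 63 mm on the table; origin under its centre.
- bead_jar: Bystander: amber glass jar, 60 mm wide, 85 mm high; origin under its centre.
- mug: Bystander: blue mug, 76 mm wide, 90 mm high; origin under its centre.
Not all that is in view belongs to the job. What is meant by the rack is not purple or yellow, and is the smaller of those in its own colour.

How it is judged:
On the way, in this order (a step that is already met when the one before it is completed fails the run):
1. the hatch is being drawn by the pole's hook in the eye, and has come to less than 0.2 rad (contact force between pole and eye above 0.5 N and value of joint hatch below 0.2 rad), for 0.05 s.
2. with the hatch shut (under 0.03 rad) the pole pulls on the eye with more than 8 N for 0.4 s (contact force between pole and eye above 8 N and value of joint hatch below 0.03 rad), for 0.4 s.
At the end, for the whole second after the job is handed in: The hatch rests shut (under 0.03 rad). The pole lies at rest in its rack, hook down: its origin within 30 mm along the rack, 8 mm across and 6 mm in height of its place, its axis within 0.1 rad of the rack's, tilted less than 0.15 rad (value of joint hatch below 0.03 rad and velocity of joint hatch between -0.02 and 0.02 rad/s and x of pole in the frame of rack between -0.03 and 0.03 m and y of pole in the frame of rack between -0.008 and 0.008 m and z of pole in the frame of rack between 0.056 and 0.068 m and angle between the x axis of pole and the x axis of rack, either way round below 0.1 rad and angle between pole's own z axis and vertical below 0.15 rad and linear speed of pole below 0.02 m/s); the robot touches nothing.
It fails at once if the pole loads the eye with more than 22 N (contact force between pole and eye above 22 N).
It fails at once if the hatch is slammed (faster than 1.5 rad/s) (velocity of joint hatch below -1.5 rad/s).
It fails at once if fingers or arm touch the screen or its hatch (contact force between any of the fingers, the arm and screen above 1 N).
It fails at once if a bystander is moved by more than 30 mm (distance of any of gift_box, bead_jar, mug from where it was at the start of the episode above 0.03 m).
It also fails if it takes over 67 s, if anything falls off the work surface, if the arm or the gripper's body presses on something with over 40 N, if the wrist force passes 120 N, or if a joint passes its speed limit or range.

### The arm

A 6-joint arm with a two-finger parallel gripper is mounted at the origin on the work surface. World frame = base frame: x ahead of the robot, y to its left, z up, the work surface at z = 0. Lengths are in m, angles in rad, forces in N, time in s.
With the tool pointing down it reaches from about 0.35 to 0.875 m from the base axis. Payload 4.2 kg.
Tool frame: the origin (TCP) lies midway between the tips of the shut fingers; the grasp point (between the pads) lies 19 mm behind it; x points along the fingers, y is the direction in which the jaws open and shut, and the axes are right-handed (so a half turn about x gives the same grasp; the last joint's range is limited). The gripper opens to 87 mm and grips with 3 to 60 N. Pads are 19 mm wide; open, the fingers measure 117 mm over their backs; the gripper's body (75 mm by 190 mm) begins 51 mm behind the grasp point.
Start: joints at [1.384, 0.385, 0.008, 0, -1.194, -0.259], TCP at [0.269, 0.564, 0.192] pointing down, gripper open.
Joint ranges: [-3.14, 3.14], [-1.21, 2.06], [-1.07, 1.41], [-3.16, 2.05], [-2.99, -0.16], [-3.1, 3.1]. Speed limits (rad/s): [2.79, 2.79, 3.14, 3.14, 3.14, 3.14].

### API

Orientations are given as a rotation vector (axis times angle).
In Python, from cell import arm, camera, calibration gives the robot as it stands.
- The arm moves only by the shell command python3 -m pendant 'ROWS' [FORCE]. ROWS is JSON, a list of rows, each a list of 5 numbers: the shift along the tool's x, y, z in mm, then the turn about the tool's x in rad, then the opening, from 0 (shut) to 1 (fully open). A call has 1 to 20 rows; each row is the pose to reach, as a shift and turn from the pose measured when the call began, along the tool's axes at that moment; what a row does not reach only later rows make up. A row lasts 1/8 s, in which the tool goes at most 62.5 mm and 10.7 degrees, less where a joint would pass 70% of its speed; a pose out of reach is approached as far as the arm can. A call with a gripper value outside its range is refused whole. The fingers move at their own pace and stop on an object; FORCE is the grip in N (left out, the last holds). Time passes only in rows, so rows that repeat a pose let the fingers close. It gives the time, the measured TCP pose, the force and the opening at its end, in the units of the state.
- arm.sense(): the state, without advancing time (a new reading comes with each control period).
- camera(name): name is "scene" or "top" or "wrist"; returns the picture (480x640x3 uint8, red, green, blue); there is no depth.
- calibration(name): a dict with "fx", "fy", "cx", "cy" (pixels), "T" (4x4, takes a point from camera to world coordinates); the wrist camera has in their place "T_tool_cam" (4x4, takes a point from camera to tool coordinates, whose origin is the TCP and whose axes are the tool frame's). Camera axes: x right, y up, looking along -z (the intrinsics and any distortion apply to the point x, -y, -z); pixel columns grow to the right and rows downward; lengths in m; the calibration is good to about 2 mm. A picture is of the moment at which its call begins: read the wrist's pose just before it. calibration takes no time and is no camera call.
- arm.job_done(): hands the job in, once; it reports no verdict.
The state is a dict: "clock": time; "joint_positions": joint angles; "qd": joint speeds; "effort": joint torques, N m; "ee_pos": TCP position; "ee_rot": TCP orientation; "contact_force": force on the tool from outside, world axes, zero at the start; "torque": the same for the moment, N m; "gripper_width": finger opening in m.
Only numpy, scipy, OpenCV 4.12 (cv2) and the standard library are available. Lean on these libraries where they do the work, as an engineer would, in place of code of your own. Each camera call takes 0.05 s, during which the arm holds its last target.

## Working session

There is one attempt and no reset: what is moved stays moved. The work goes in short steps, Python scripts to look and compute and a shell command to move; the robot and the scene stay as the last step left them, time stands still between calls to the robot, and variables do not carry over. Pictures are saved under pics/ and viewed, and the job is handed in when it is done.

```bash
ls; mkdir -p pics; python3 - <<'E'
from cell import arm,camera,calibration
import cv2,numpy as np
print(arm.sense())
for n in ["scene","top","wrist"]:
    im=camera(n); cv2.imwrite(f"pics/{n}0.png",im[:,:,::-1]); c=calibration(n)
    print(n,{k:(np.round(v,4).tolist() if k.startswith('T') else v) for k,v in c.items()})
E
```

```text
pics
{'clock': 0.0, 'joint_positions': array([ 1.38360968e+00,  3.85579984e-01,  6.60104960e-03, -5.24498275e-04,
       -1.19399098e+00, -2.58598080e-01]), 'qd': array([-8.55405785e-04, -7.23649562e-04,  4.73555738e-05, -1.68772827e-03,
       -5.30594734e-06,  2.23464709e-03]), 'effort': array([ 2.34793915e-04, -3.90657985e+01,  1.87399632e+01,  4.21959624e+00,
        1.09762445e-02, -1.95092848e-04]), 'ee_pos': array([0.26916764, 0.56331334, 0.19103206]), 'ee_rot': array([-1.97460154,  0.45007209,  1.97543102]), 'contact_force': array([-0.0082805 ,  0.09049497,  0.24743221]), 'torque': array([ 0.03539122, -0.03481228,  0.03375897]), 'gripper_width': 0.08703978934488993}
scene {'fx': 437.26741209985784, 'fy': 437.26741209985784, 'cx': 320.90869858977794, 'cy': 245.00019677079413, 'T': [[-0.8107, -0.4382, 0.3883, 0.892], [0.5855, -0.6127, 0.5309, 0.576], [0.0053, 0.6578, 0.7532, 0.9962], [0.0, 0.0, 0.0, 1.0]]}
top {'fx': 545.1067728162956, 'fy': 545.1067728162956, 'cx': 320.7698470074709, 'cy': 238.23331427024067, 'T': [[-0.0145, 0.9929, -0.118, 0.3375], [-0.9997, -0.0168, -0.0189, 0.0029], [-0.0207, 0.1177, 0.9928, 1.4632], [0.0, 0.0, 0.0, 1.0]]}
wrist {'fx': 332.7366125753673, 'fy': 332.7366125753673, 'cx': 319.1464820334334, 'cy': 237.59344114987107, 'T_tool_cam': [[0.0009, 0.277, -0.9609, -0.1922], [1.0, -0.0004, 0.0008, 0.0009], [-0.0002, -0.9609, -0.277, -0.0753], [0.0, 0.0, 0.0, 1.0]]}
```

View pics/scene0.png

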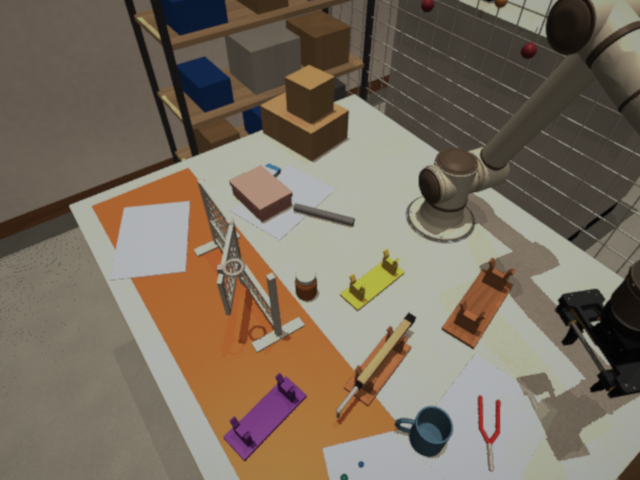

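View pics/top0.png

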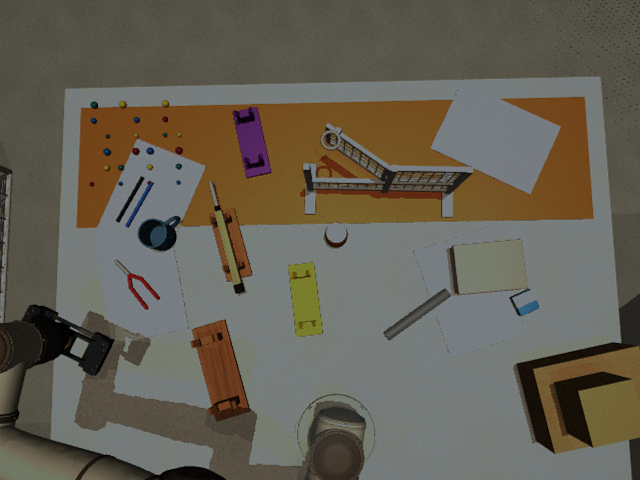

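View pics/wrist0.png

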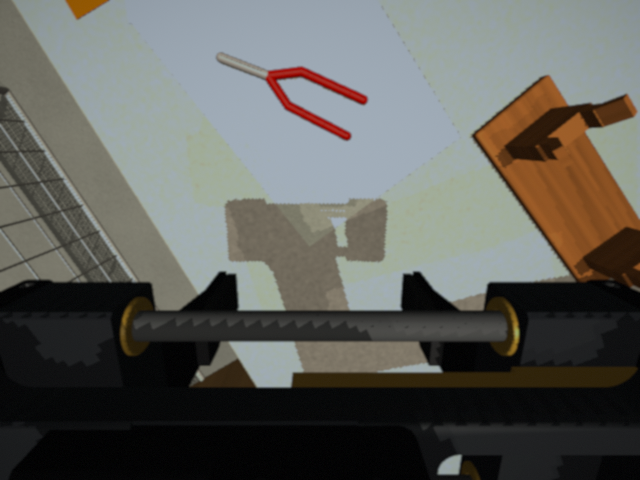

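The wood-coloured racks are at top-view (231,245), which is small and holds the pole, and (220,368), which is larger and empty. The purple rack is at (252,142) and the yellow one at (305,300). The small brown rack holding the pole fits the description, so I'll confirm it in a crop.

```bash
cat > h.py <<'E'
import numpy as np, cv2
from scipy.spatial.transform import Rotation as R
from cell import arm,camera,calibration
def cal(n,s=None):
    c=calibration(n)
    if n=="wrist":
        s=s or arm.sense(); T=np.eye(4);T[:3,:3]=R.from_rotvec(s['ee_rot']).as_matrix();T[:3,3]=s['ee_pos'];T=T@np.array(c['T_tool_cam'])
    else:T=np.array(c['T'])
    return c,T
def px2w(n,uv,z,s=None):
    c,T=cal(n,s); u,v=uv
    d=T[:3,:3]@np.array([(u-c['cx'])/c['fx'],-(v-c['cy'])/c['fy'],-1.]); o=T[:3,3]
    return o+d*(z-o[2])/d[2]
def ray(n,uv,s=None):
    c,T=cal(n,s); u,v=uv
    d=T[:3,:3]@np.array([(u-c['cx'])/c['fx'],-(v-c['cy'])/c['fy'],-1.]); return T[:3,3],d/np.linalg.norm(d)
def w2px(n,p,s=None):
    c,T=cal(n,s); q=np.linalg.inv(T)@np.append(p,1)
    return np.array([c['cx']+c['fx']*q[0]/-q[2], c['cy']+c['fy']*q[1]/q[2]])
def tri(a,b):
    (o1,d1),(o2,d2)=a,b
    A=np.stack([d1,-d2],1); t=np.linalg.lstsq(A,o2-o1,rcond=None)[0]
    p,q=o1+d1*t[0],o2+d2*t[1]; return (p+q)/2,np.linalg.norm(p-q)
def crop(im,x,y,w,h,k,f):
    c=cv2.resize(im[y:y+h,x:x+w],None,fx=k,fy=k,interpolation=cv2.INTER_CUBIC)
    c=np.clip(c.astype(float)*1.5,0,255).astype(np.uint8)
    for i in range(0,w,20): cv2.putText(c,str(x+i),(i*k,10),0,.35,(255,0,0),1); c[:6,i*k]=0
    for j in range(0,h,20): cv2.putText(c,str(y+j),(0,j*k+4),0,.35,(255,0,0),1); c[j*k,:6]=0
    cv2.imwrite(f,c[:,:,::-1])
E
python3 - <<'E'
from h import *
t=cv2.imread("pics/top0.png")[:,:,::-1]; s=cv2.imread("pics/scene0.png")[:,:,::-1]
crop(t,180,170,110,135,4,"pics/c_rack.png")
crop(t,290,110,190,115,4,"pics/c_scr.png")
crop(s,320,290,120,140,4,"pics/c_rack_s.png")
crop(s,180,170,130,190,3,"pics/c_scr_s.png")
E
```

```text
(no output)
```

View pics/c_rack.png

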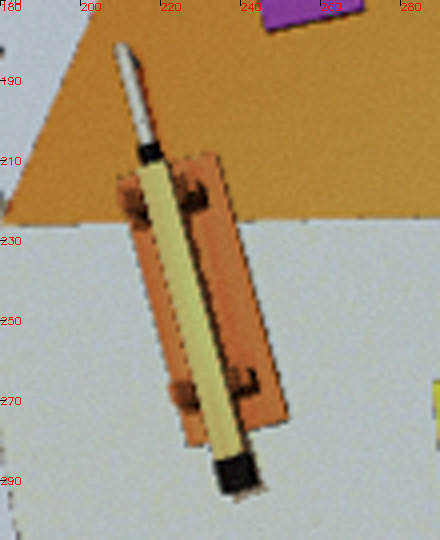

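View pics/c_scr.png

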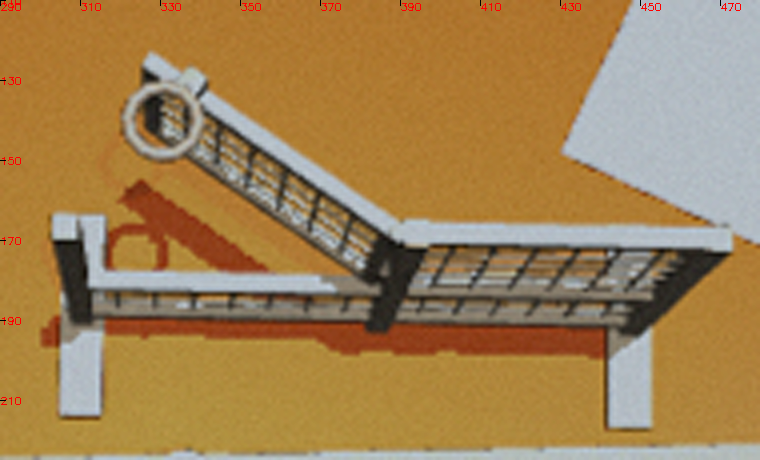

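View pics/c_rack_s.png

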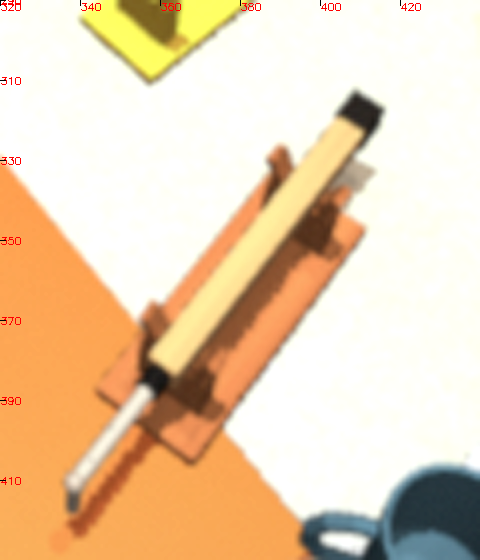

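View pics/c_scr_s.png

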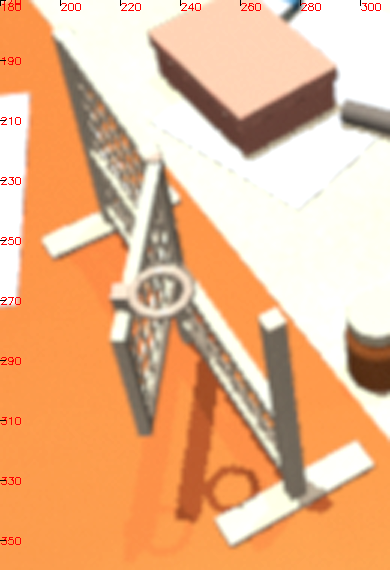

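```bash
python3 - <<'E'
from h import *
np.set_printoptions(precision=4,suppress=True)
f=px2w("top",(218.2,210.8),.072);b=px2w("top",(237.2,284.5),.072);t=px2w("top",(210.2,180.7),.067)
print("handle front/back",f,b,np.linalg.norm(f-b)); ax=(f-b)/np.linalg.norm(f-b); print("yaw",np.arctan2(ax[1],ax[0]))
o=b+ax*.11; print("origin",o,"tip dist",(t-o)@ax, np.cross(ax[:2],(t-o)[:2]))
# scene
f2=px2w("scene",(320+165/4,290+368/4),.072);b2=px2w("scene",(320+352/4,290+125/4),.072);print("scene",f2,b2,np.linalg.norm(f2-b2))
ctr=px2w("top",(330.7,140),.262); c2=px2w("scene",(233.3,267),.262); print("ring",ctr,c2, tri(ray("top",(330.7,140)),ray("scene",(233.3,267))))
for n,p in [("post+y",(306.2,166.5)),("post-y",(391,169)),("wing end",(471,170))]: print(n,px2w("top",p,.25))
for p in [(305,213),(315,213),(442,216),(452,216)]: print(px2w("top",p,.005))
for x,y in [(118,180),(216,152),(288,416),(188,446)]: print("rack corner",px2w("top",(180+x/4,170+y/4),.008))
E
```

```text
handle front/back [0.5791 0.2946 0.072 ] [0.3875 0.2444 0.072 ] 0.19801909961539627
yaw 0.2562109997127376
origin [0.494  0.2723 0.072 ] tip dist 0.1724092198248235 0.0014032417389518506
scene [0.578  0.3013 0.072 ] [0.3874 0.2482 0.072 ] 0.19789063397310508
ring [ 0.7041 -0.      0.262 ] [0.7019 0.0003 0.262 ] (array([0.703 , 0.0005, 0.2632]), np.float64(0.0019190297726218225))
post+y [0.6468 0.0568 0.25  ]
post-y [ 0.6372 -0.1358  0.25  ]
wing end [ 0.6314 -0.3162  0.25  ]
[0.5804 0.0724 0.005 ]
[0.5799 0.0453 0.005 ]
[ 0.5656 -0.297   0.005 ]
[ 0.5651 -0.3238  0.005 ]
rack corner [0.5791 0.3317 0.008 ]
rack corner [0.5971 0.265  0.008 ]
rack corner [0.4173 0.2159 0.008 ]
rack corner [0.3983 0.2829 0.008 ]<stdin>:5: DeprecationWarning: Arrays of 2-dimensional vectors are deprecated. Use arrays of 3-dimensional vectors instead. (deprecated in NumPy 2.0)
```

```bash
cat >> h.py <<'E'
np.set_printoptions(precision=4,suppress=True)
def tool(s=None):
    s=s or arm.sense(); return np.array(s['ee_pos']),R.from_rotvec(s['ee_rot']).as_matrix()
def plan(p,yaw,s=None):
    """shift mm in tool axes; turn about tool x so that jaw axis is perpendicular to pole yaw"""
    P,M=tool(s); d=M.T@(np.array(p)-P)*1000
    best=None
    for k in (-1,1):
        y=k*np.array([-np.sin(yaw),np.cos(yaw),0]); q=M.T@y
        a=np.arctan2(q[2],q[1])
        if best is None or abs(a)<abs(best): best=a
    return d.round(1),round(best,4)
E
python3 - <<'E'
from h import *
P,M=tool();print(P,M)
print(plan((.496,.274,.15),.26)); print(plan((.496,.274,.043),.26))
print(arm.sense()['clock'])
E
```

```text
[0.2693 0.5635 0.1913] [[-0.0006 -0.4313 -0.9022]
 [-0.0016 -0.9022  0.4313]
 [-1.      0.0017 -0.0001]]
(array([  41.6,  163.3, -329.4]), np.float64(-0.7059))
(array([ 148.6,  163.1, -329.4]), np.float64(-0.7059))
0.15
```

```bash
python3 -m pendant '[[5,20,-40,-0.09,0.7],[10,41,-82,-0.18,0.7],[15,62,-124,-0.27,0.7],[20,82,-165,-0.36,0.7],[25,103,-206,-0.45,0.7],[30,123,-247,-0.54,0.7],[35,143,-289,-0.63,0.7],[40,163,-329,-0.706,0.7],[42,163,-329,-0.706,0.7],[42,163,-329,-0.706,0.7]]' 60
python3 - <<'E'
from h import *
s=arm.sense(); im=camera("wrist"); cv2.imwrite("pics/w1.png",im[:,:,::-1]); print(plan((.496,.274,.15),.26),plan((.496,.274,.043),.26))
for x in (-.11,0,.09,.175): 
    p=np.array([.496,.274,.072])+x*np.array([np.cos(.26),np.sin(.26),0]); print(x,w2px("wrist",p,s))
np.save("s1.npy",s,allow_pickle=True)
E
```

```text
clock: 1.4
ee_pos: [0.4955, 0.2744, 0.1493]
ee_rot: [2.081, 0.27, -2.084]
contact_force: [-0.2, 0.3, -0.5]
gripper_width: 0.0606
(array([-0.4,  1.1, -0.3]), np.float64(0.0003)) (array([106.6,   0.9,  -0.5]), np.float64(0.0003))
-0.11 [319.5859 347.6867]
0 [319.5642 233.9576]
0.09 [319.5426 120.5774]
0.175 [319.5179  -9.0693]
```

View pics/w1.png

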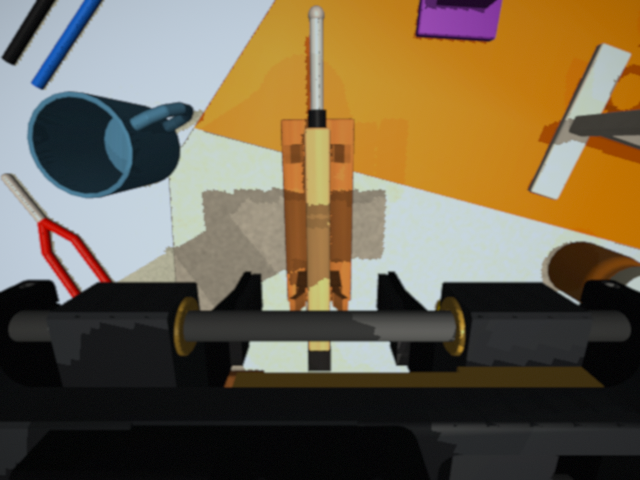

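The pole is centred at u≈318 in the wrist view. The handle front is at v≈128, its back at v≈350, and the hook tip at about (316,8).

```bash
python3 - <<'E'
from h import *
s=np.load("s1.npy",allow_pickle=True).item()
ax=np.array([np.cos(.26),np.sin(.26),0])
f=px2w("wrist",(317.5,128),.072,s);b=px2w("wrist",(319,350),.072,s);t=px2w("wrist",(316.5,7),.067,s);t2=px2w("wrist",(316.5,14),.067,s)
print(f,b,np.linalg.norm(f-b)); d=f-b;print("yaw",np.arctan2(d[1],d[0]))
for o in (b+ax*.11,f-ax*.09): print(o,(t-o)@ax,(t2-o)@ax)
E
```

```text
[0.5774 0.2973 0.072 ] [0.3872 0.2456 0.072 ] 0.19709455032137568
yaw 0.265200571470797
[0.4935 0.2739 0.072 ] 0.16950035110984835 0.16513838766061756
[0.4904 0.2741 0.072 ] 0.17240846608651367 0.1680465026372829
```

```bash
python3 -m pendant '[[25,1,2,0,0.6],[55,1,4,0,0.6],[80,1,4,0,0.6],[100,1,4,0,0.6],[106,1,4,0,0.6],[106,1,4,0,0.6],[106,1,4,0,0],[106,1,4,0,0],[106,1,4,0,0],[106,1,4,0,0],[106,1,4,0,0]]' 60
python3 - <<'E'
from h import *
s=arm.sense();print(s,plan((.492,.274,.043),.262));np.save("sgrasp.npy",s,allow_pickle=True)
E
```

```text
clock: 2.82
ee_pos: [0.4917, 0.2727, 0.0436]
ee_rot: [2.081, 0.271, -2.083]
contact_force: [0.5, -0.3, 0.2]
gripper_width: 0.0102
{'clock': 2.825, 'joint_positions': array([ 0.7949,  0.4318, -0.3371,  0.0007, -0.8036,  1.0356]), 'qd': array([-0.0006,  0.0018, -0.0005,  0.0001,  0.0003, -0.001 ]), 'effort': array([  0.0025, -37.2352,  14.5829,   3.213 ,   0.0808,  -0.0002]), 'ee_pos': array([0.4917, 0.2727, 0.0436]), 'ee_rot': array([ 2.081 ,  0.2709, -2.083 ]), 'contact_force': array([ 0.53  , -0.2765,  0.1627]), 'torque': array([-0.103 ,  0.0296,  0.0346]), 'gripper_width': 0.010224021149269565} (array([ 0.6, -1.2, -0.6]), np.float64(-0.0018))
```

```bash
python3 -m pendant '[[0,0,0,0,0]]'
python3 - <<'E'
from h import *
im=camera("wrist"); cv2.imwrite("pics/w2.png",im[:,:,::-1])
im=camera("scene"); crop(im,290,250,150,170,4,"pics/s2.png")
E
```

```text
clock: 2.95
ee_pos: [0.4917, 0.2727, 0.0436]
ee_rot: [2.081, 0.271, -2.083]
contact_force: [0.6, 0.6, 0.8]
gripper_width: 0.0034
```

View pics/w2.png

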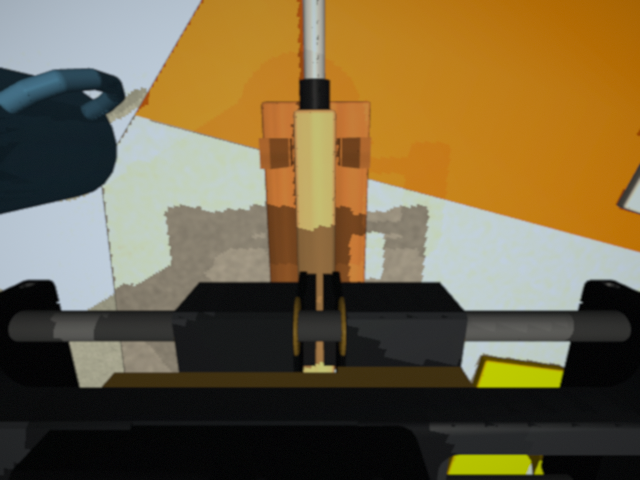

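View pics/s2.png

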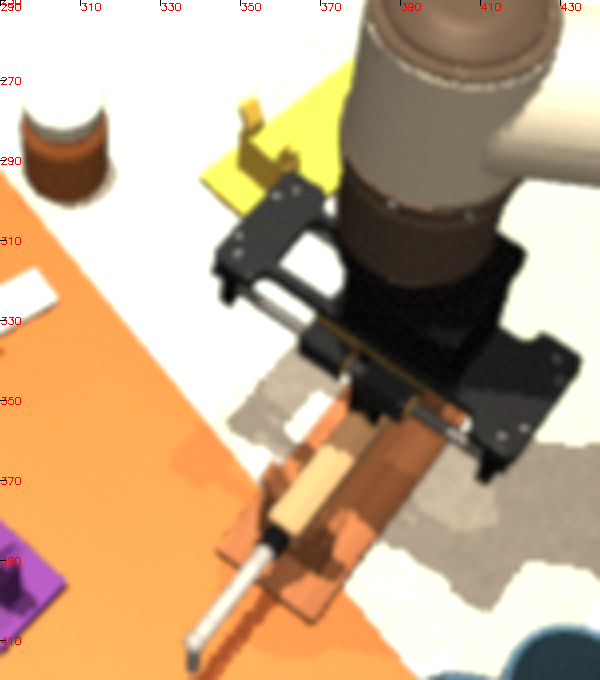

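```bash
python3 - <<'E'
from h import *
P,M=tool(); s=arm.sense()
for d in (0,-.019,-.05,-.07): 
    q=P+M@np.array([d,0,0]); print(d,q,"scene",w2px("scene",q),"wrist",w2px("wrist",q,s))
ax=np.array([np.cos(.262),np.sin(.262),0])
for x in (-.11,0,.09): print(w2px("scene",np.array([.492,.274,.072])+x*ax))
im=camera("wrist"); crop(im,240,220,160,160,4,"pics/w3.png"); print(s['gripper_width'])
E
```

```text
0 [0.4917 0.2727 0.0436] scene [380.9248 357.2134] wrist [318.9522 268.0446]
-0.019 [0.4917 0.2727 0.0626] scene [381.8136 353.4429] wrist [318.8996 280.3494]
-0.05 [0.4918 0.2728 0.0936] scene [383.3187 347.0583] wrist [318.7875 306.5557]
-0.07 [0.4918 0.2728 0.1136] scene [384.3278 342.7776] wrist [318.6895 329.461 ]
[407.7213 320.1457]
[382.5445 351.9968]
[359.7585 380.8235]
0.0013107599624832488
```

View pics/w3.png

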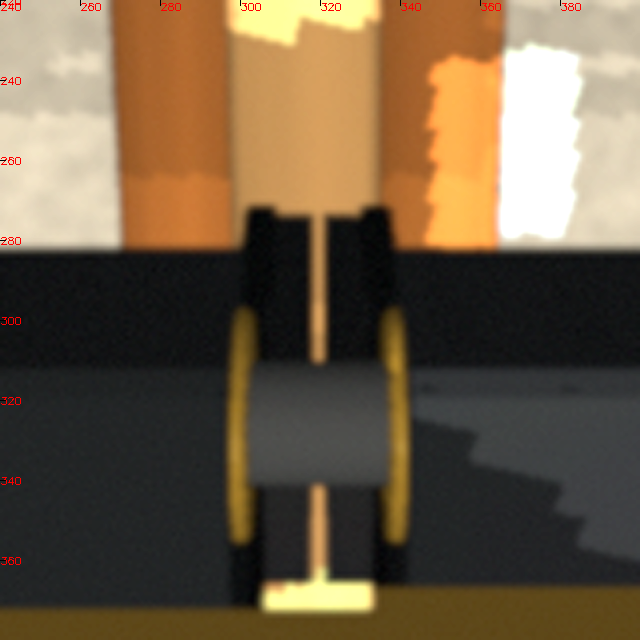

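```bash
python3 - <<'E'
from h import *
P,M=tool(); s=arm.sense()
for d in (0,-.019,-.0284):
  for y in (0.0013,.01):
    q=P+M@np.array([d,y,-.0095]); print(d,y,w2px("wrist",q,s))
# triangulate handle front boundary: top, scene, wrist-hover, wrist-now
s1=np.load("s1.npy",allow_pickle=True).item()
r=[ray("top",(218.2,210.8)),ray("scene",(361.2,382)),ray("wrist",(317.5,128),s1),ray("wrist",(316,110),s)]
r2=[ray("top",(237.2,284.5)),ray("scene",(408,321.2)),ray("wrist",(319,350),s1)]
for rr in (r,r2):
  for i in range(len(rr)):
    for j in range(i): print(j,i,tri(rr[j],rr[i]))
E
```

```text
0 0.0013 [321.0859 253.4607]
0 0.01 [335.3602 253.4681]
-0.019 0.0013 [321.2436 264.4977]
-0.019 0.01 [336.9304 264.5063]
-0.0284 0.0013 [321.3338 270.8072]
-0.0284 0.01 [337.8281 270.8166]
0 1 (array([0.5781, 0.2977, 0.0665]), np.float64(0.005455750771268569))
0 2 (array([0.5787, 0.2965, 0.0672]), np.float64(0.002952176569031233))
1 2 (array([0.5767, 0.2984, 0.0656]), np.float64(0.002626296235620032))
0 3 (array([0.5791, 0.2965, 0.0656]), np.float64(0.002543442216077309))
1 3 (array([0.577 , 0.2983, 0.0661]), np.float64(0.003031151904217244))
2 3 (array([0.5774, 0.2971, 0.071 ]), np.float64(0.00034275001774094506))
0 1 (array([0.3867, 0.246 , 0.0691]), np.float64(0.0028758458843404196))
0 2 (array([0.3873, 0.245 , 0.0717]), np.float64(0.0012077668184762643))
1 2 (array([0.3815, 0.2443, 0.0625]), np.float64(0.0012728119191769468))
```

Closing to 1.3 mm on a 20 mm handle makes no sense, and in the image the fingers look as if they pass through or over the handle. I'll reopen and check before going on.

```bash
python3 -m pendant '[[0,0,0,0,0.6],[0,0,0,0,0.6],[0,0,0,0,0.6],[0,0,0,0,0.6],[0,0,0,0,0.6],[0,0,0,0,0.6]]'
python3 - <<'E'
from h import *
im=camera("wrist"); crop(im,220,200,200,150,4,"pics/w4.png")
im=camera("scene"); crop(im,290,280,150,140,5,"pics/s4.png"); print(arm.sense()['contact_force'])
E
```

```text
clock: 3.85
ee_pos: [0.4917, 0.2727, 0.0436]
ee_rot: [2.081, 0.271, -2.083]
contact_force: [-0.4, -0.3, 0.5]
gripper_width: 0.0494
[ 0.183  -0.2003 -0.827 ]
```

View pics/w4.png

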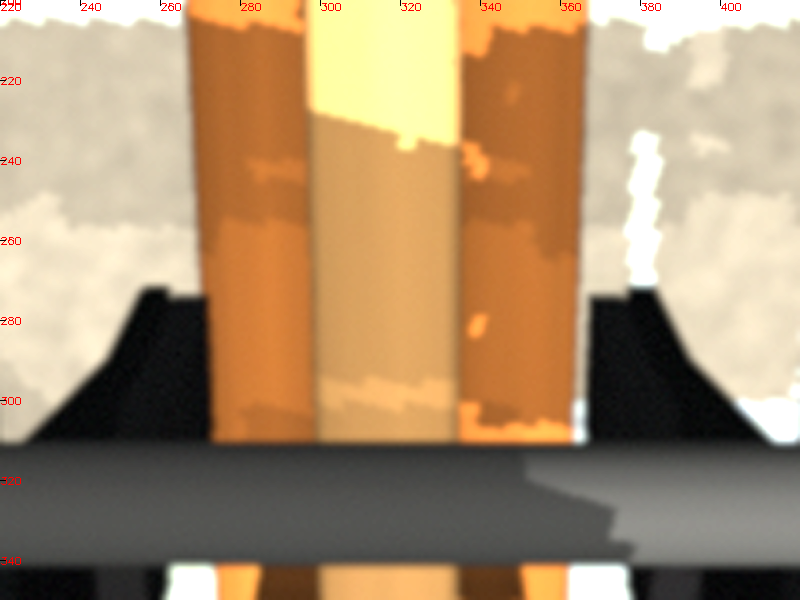

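View pics/s4.png

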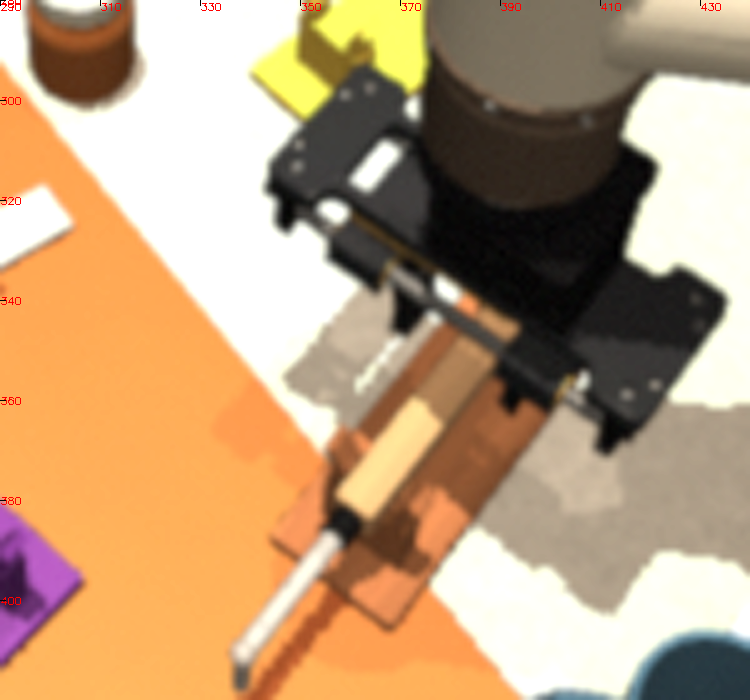

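The open fingers still end at v≈272, with 94 px between their inner faces. That gives a depth of about 0.175 m, so the visible tips sit about 28 mm behind the nominal TCP, just above the handle top. Going about 27 mm lower is safe on either reading: the nominal tips would be at z≈17 mm and the nominal body at ≈87 mm, above the 78 mm lips.

```bash
python3 -m pendant '[[9,-1.4,0,0,0.6],[18,-1.4,0,0,0.6],[26,-1.4,0,0,0.6],[26,-1.4,0,0,0.6]]'
python3 - <<'E'
from h import *
im=camera("wrist"); crop(im,220,200,200,150,4,"pics/w5.png")
im=camera("scene"); crop(im,290,280,150,140,5,"pics/s5.png"); print(arm.sense()['contact_force'])
E
```

```text
clock: 4.45
ee_pos: [0.4908, 0.2735, 0.0164]
ee_rot: [2.078, 0.269, -2.085]
contact_force: [0.1, 0.3, 0.6]
gripper_width: 0.0522
[ 0.3515 -0.5519  0.4817]
```

View pics/w5.png

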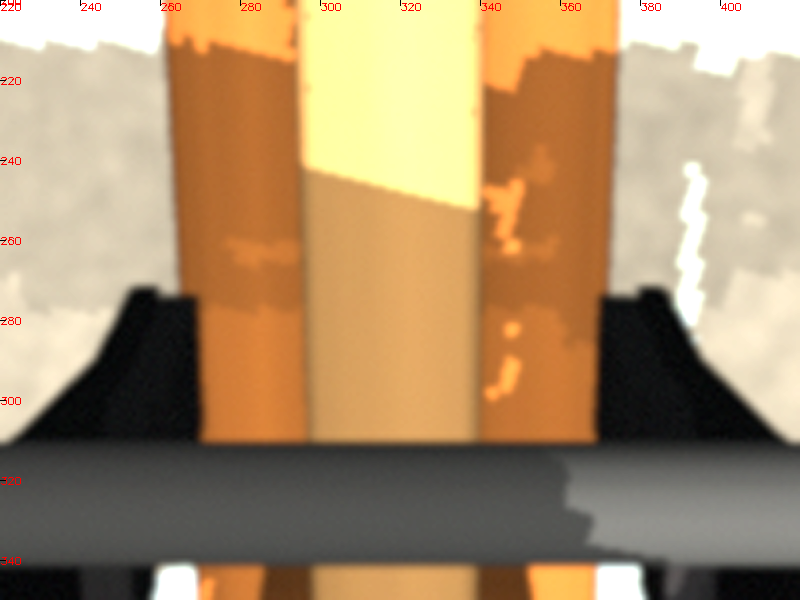

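View pics/s5.png

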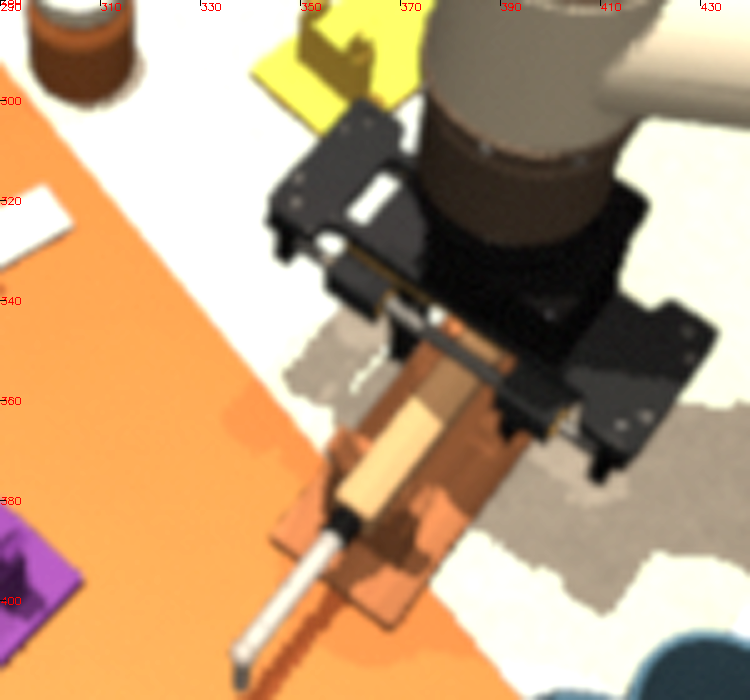

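```bash
python3 -m pendant '[[0,0,0,0,0],[0,0,0,0,0],[0,0,0,0,0],[0,0,0,0,0],[0,0,0,0,0],[0,0,0,0,0]]' 60
```

```text
clock: 5.3
ee_pos: [0.4915, 0.2741, 0.0176]
ee_rot: [2.081, 0.271, -2.083]
contact_force: [-0.5, -0.1, 0.1]
gripper_width: 0.0195
```

```bash
python3 - <<'E'
from h import *
s=arm.sense();np.save("sgrasp.npy",s,allow_pickle=True)
L=.169;psi=-.04
o=np.array([.703,.0005,0])-L*np.array([np.cos(psi),np.sin(psi),0]); o[2]=.2806
print(o,plan(o,psi,s))
E
```

```text
[0.5341 0.0073 0.2806] (array([-262.6,  269.2,   27.8]), np.float64(0.3004))
```

```bash
python3 -m pendant '[[-10,0,0,0,0],[-30,0,0,0,0],[-60,0,0,0,0],[-100,0,0,0,0],[-140,0,0,0,0],[-180,0,0,0,0],[-220,0,0,0,0],[-250,0,0,0,0],[-263,0,0,0,0],[-263,0,0,0,0]]'
python3 - <<'E'
from h import *
im=camera("scene"); cv2.imwrite("pics/s6.png",im[:,:,::-1]); s=arm.sense(); print(s['contact_force'],s['torque'])
L=.169;psi=-.04
o=np.array([.703,.0005,0])-L*np.array([np.cos(psi),np.sin(psi),0]); o[2]=.2806
print(o,plan(o,psi,s))
E
```

```text
clock: 6.55
ee_pos: [0.4915, 0.2745, 0.2806]
ee_rot: [2.081, 0.272, -2.083]
contact_force: [-0.5, 0.5, -2.1]
gripper_width: 0.0195
[-0.4683  0.0441 -1.9727] [-0.0027 -0.0176  0.0046]
[0.5341 0.0073 0.2806] (array([ -0.7, 269.1,  27. ]), np.float64(0.3002))
```

View pics/s6.png

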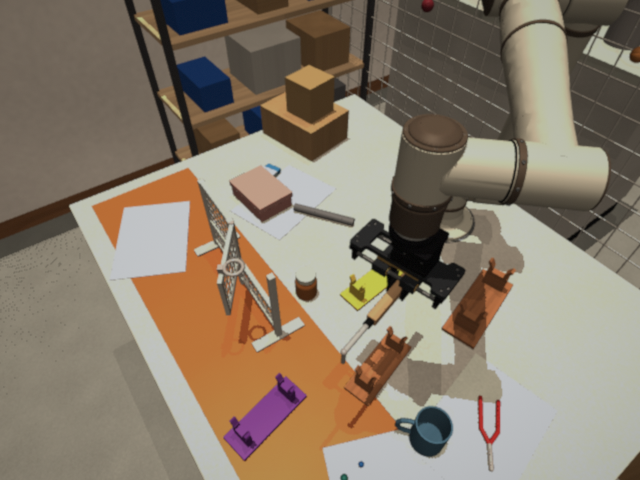

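The pole is lifted level, with its hook at about (345,357) and the empty rack below it. Next I swing over to the ring.

```bash
python3 -m pendant '[[0,15,2,0.02,0],[0,45,5,0.06,0],[0,80,8,0.1,0],[0,115,12,0.14,0],[0,150,15,0.18,0],[0,185,19,0.22,0],[0,220,22,0.26,0],[0,250,25,0.29,0],[0,265,27,0.3,0],[0,269,27,0.3,0],[0,269,27,0.3,0]]'
python3 - <<'E'
from h import *
t=camera("top"); crop(t,270,90,180,190,3,"pics/t7.png")
s=camera("scene"); crop(s,170,170,160,160,4,"pics/s7.png")
st=arm.sense(); w=camera("wrist"); cv2.imwrite("pics/w7.png",w[:,:,::-1]); np.save("s7.npy",st,allow_pickle=True)
E
```

```text
clock: 7.98
ee_pos: [0.534, 0.0076, 0.2796]
ee_rot: [-2.199, 0.046, 2.206]
contact_force: [0.1, 0.0, -0.9]
gripper_width: 0.0197
```

View pics/t7.png

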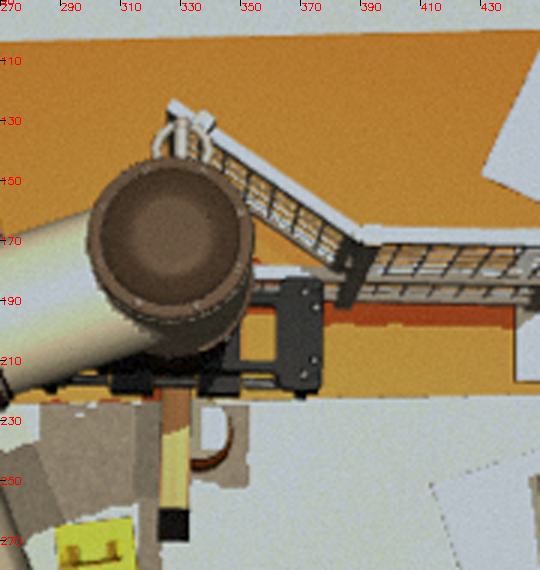

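View pics/s7.png

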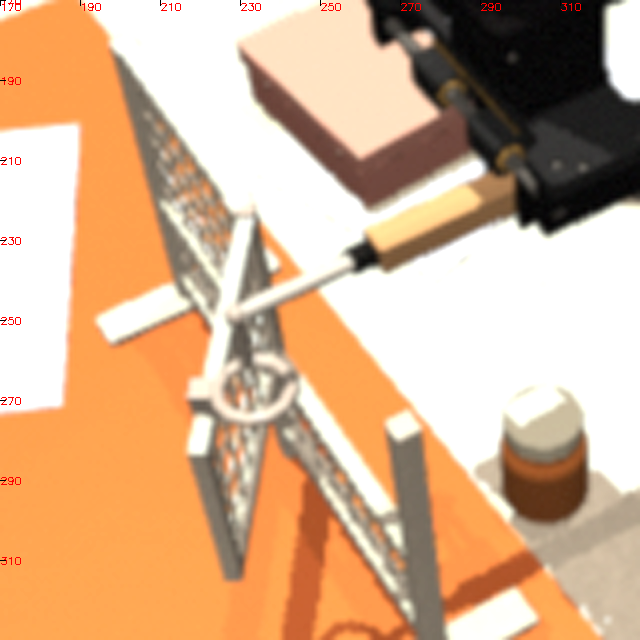

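View pics/w7.png

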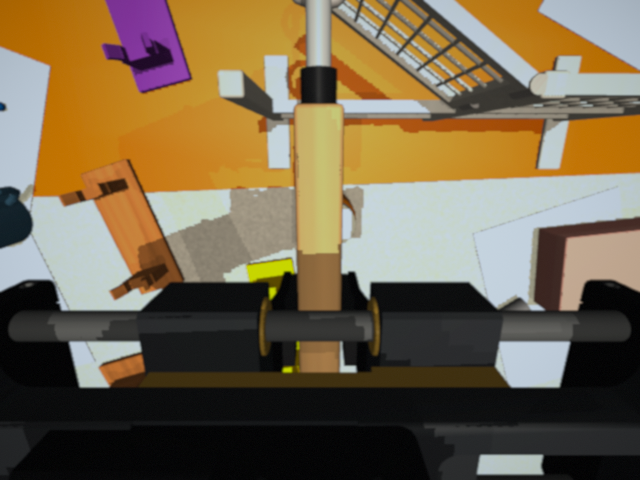

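```bash
python3 - <<'E'
from h import *
s=np.load("s7.npy",allow_pickle=True).item()
P,M=tool(s); print(P, -M[:,2])
print("tip top",px2w("top",(330.3,129),.329)); print("tip scene",px2w("scene",(227.5,248.8),.324))
print(tri(ray("top",(330.3,129)),ray("scene",(227.5,248.8))))
c0=P+np.array([0,0,.0444])
for L in (.167,.172):
  for dz in (0,-.04):
    q=c0-M[:,2]*L+np.array([0,0,dz]); print(L,dz,"scene",w2px("scene",q),"top",w2px("top",q),q)
f=px2w("wrist",(319.5,104),c0[2]+.01,s); print("handle front wrist",f, (f-P)@(-M[:,2]), (f-P)@M[:,1])
im=camera("scene"); crop(im,200,210,80,80,8,"pics/s7b.png")
E
```

```text
[0.534  0.0081 0.2798] [ 0.9992 -0.0388 -0.0028]
tip top [0.708  0.0006 0.329 ]
tip scene [0.7051 0.0006 0.324 ]
(array([0.7072, 0.0016, 0.3268]), np.float64(0.0035426374018504526))
0.167 0 scene [229.6381 248.2931] top [329.8909 132.9909] [0.7009 0.0016 0.3237]
0.167 -0.04 scene [232.5399 260.7465] top [329.9645 138.548 ] [0.7009 0.0016 0.2837]
0.172 0 scene [227.3895 249.3287] top [329.9428 130.7422] [0.7059 0.0014 0.3237]
0.172 -0.04 scene [230.3712 261.7729] top [330.0146 136.3701] [0.7059 0.0014 0.2837]
handle front wrist [0.6231 0.0042 0.3342] 0.08898422535242817 0.0005633668479757636
```

View pics/s7b.png

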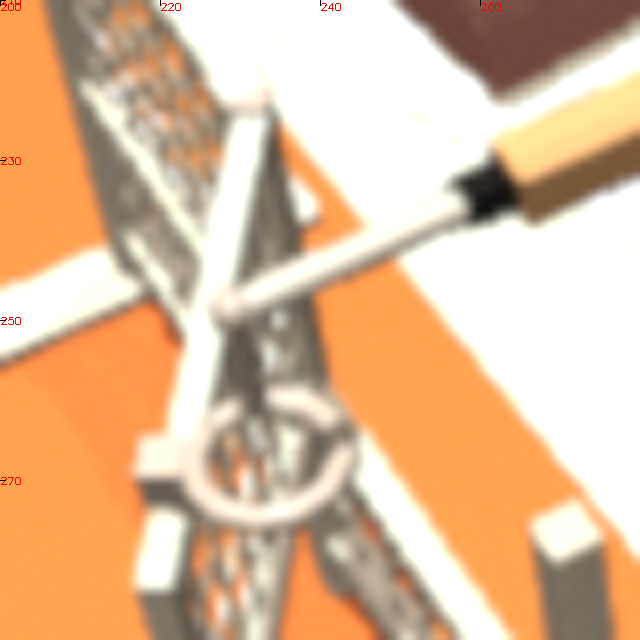

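The pin hangs at scene (229–232, 249–260). Projecting it puts it over the ring centre to within about 2 mm, with a length of about 168 mm. Lowering now.

```bash
python3 -m pendant '[[8,0,0,0,0],[16,0,0,0,0],[24,0,0,0,0],[32,0,0,0,0],[38,0,0,0,0],[42,0,0,0,0],[44,0,0,0,0],[44,0,0,0,0]]'
python3 - <<'E'
from h import *
im=camera("scene"); crop(im,200,210,80,80,8,"pics/s8.png"); s=arm.sense();print(s['ee_pos'],s['contact_force'],s['torque'])
print(tool(s)[1])
E
```

```text
clock: 9.18
ee_pos: [0.534, 0.008, 0.2359]
ee_rot: [-2.2, 0.045, 2.206]
contact_force: [0.0, 0.2, -1.8]
gripper_width: 0.0198
[0.534  0.008  0.2361] [ 0.0457 -0.7492 -1.6197] [ 0.011  -0.0812 -0.0536]
[[-0.0023 -0.0386 -0.9993]
 [-0.0023 -0.9993  0.0386]
 [-1.      0.0024  0.0022]]
```

View pics/s8.png

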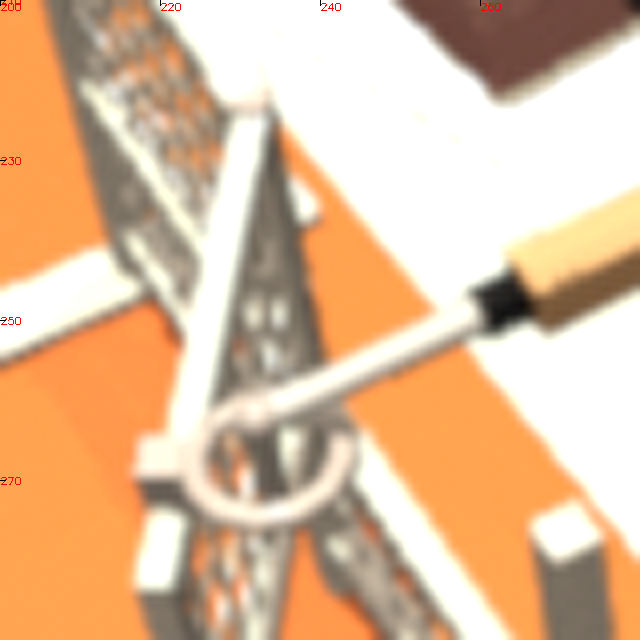

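```bash
python3 - <<'E'
from h import *
s=arm.sense();P,M=tool(s)
H=np.array([.6388,-.1344]);r=.1477;pin0=(P-M[:,2]*.168)[:2];print(pin0)
for th in (.594,.5,.4,.3,.2,.15,.1,.05,.03,0):
    f=1.7206-th; q=H+r*np.array([np.cos(f),np.sin(f)])+.012*np.array([-np.sin(f),np.cos(f)])
    d=np.append(q-pin0,0); print(th,q,"tool y,z mm",((M.T@d)[1:]*1000).round(1))
E
```

```text
[0.7019 0.0015]
0.594 [0.6914 0.0041] tool y,z mm [-2.2 10.6]
0.5 [0.6782 0.0085] tool y,z mm [-6. 24.]
0.4 [0.6637 0.0117] tool y,z mm [-8.7 38.5]
0.3 [0.649  0.0134] tool y,z mm [-9.8 53.3]
0.2 [0.6342 0.0137] tool y,z mm [-9.6 68.1]
0.15 [0.6268 0.0133] tool y,z mm [-8.9 75.5]
0.1 [0.6195 0.0125] tool y,z mm [-7.8 82.8]
0.05 [0.6121 0.0114] tool y,z mm [-6.4 90.1]
0.03 [0.6092 0.0108] tool y,z mm [-5.7 93. ]
0 [0.6049 0.0099] tool y,z mm [-4.6 97.3]
```

Start gently: take up the slack and move a little way.

```bash
python3 -m pendant '[[0,-1,3,0,0],[0,-2,6,0,0],[0,-2,9,0,0],[0,-3,12,0,0],[0,-4,16,0,0],[0,-5,20,0,0],[0,-6,24,0,0],[0,-7,28,0,0]]'
python3 - <<'E'
from h import *
im=camera("scene"); crop(im,200,210,80,80,8,"pics/s9.png"); s=arm.sense();print(s['ee_pos'],s['contact_force'],s['torque'])
E
```

```text
clock: 10.22
ee_pos: [0.5064, 0.0162, 0.2363]
ee_rot: [-2.201, 0.045, 2.205]
contact_force: [4.6, -0.9, -3.3]
gripper_width: 0.0196
[0.5058 0.0163 0.2363] [ 2.5319 -0.5288 -3.1733] [-0.1849 -0.8865 -0.0642]
```

View pics/s9.png

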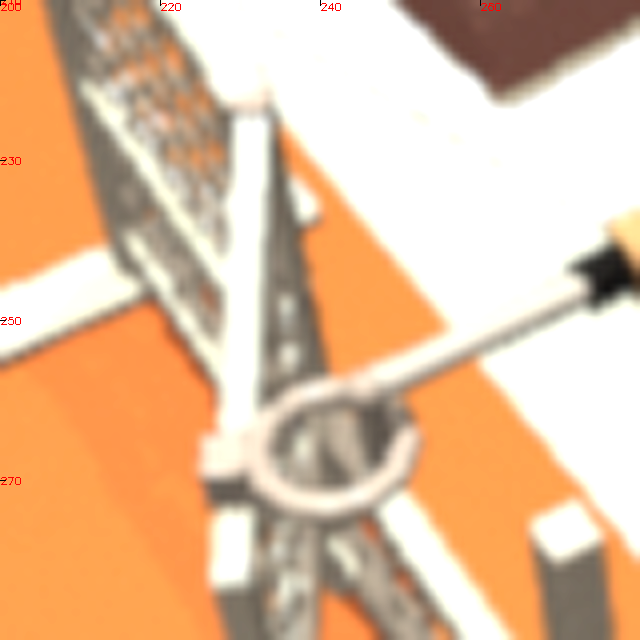

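```bash
python3 -m pendant '[[0,0,4,0,0],[0,-1,8,0,0],[0,-1,12,0,0],[0,-1,16,0,0],[0,-2,20,0,0],[0,-2,24,0,0],[0,-2,28,0,0],[0,-2,32,0,0],[0,-1,36,0,0],[0,-1,40,0,0],[0,-1,44,0,0],[0,0,47,0,0],[0,0,50,0,0]]'
python3 - <<'E'
from h import *
im=camera("scene"); crop(im,200,210,100,90,8,"pics/s10.png"); s=arm.sense();print(s['ee_pos'],s['contact_force'],s['torque'])
im=camera("top"); crop(im,290,110,130,115,5,"pics/t10.png")
E
```

```text
clock: 11.9
ee_pos: [0.4556, 0.0181, 0.2364]
ee_rot: [-2.201, 0.045, 2.205]
contact_force: [4.4, 0.3, -1.9]
gripper_width: 0.0198
[0.4552 0.0181 0.2364] [ 1.7095  1.6799 -3.139 ] [ 0.1884 -0.887   0.1439]
```

View pics/s10.png

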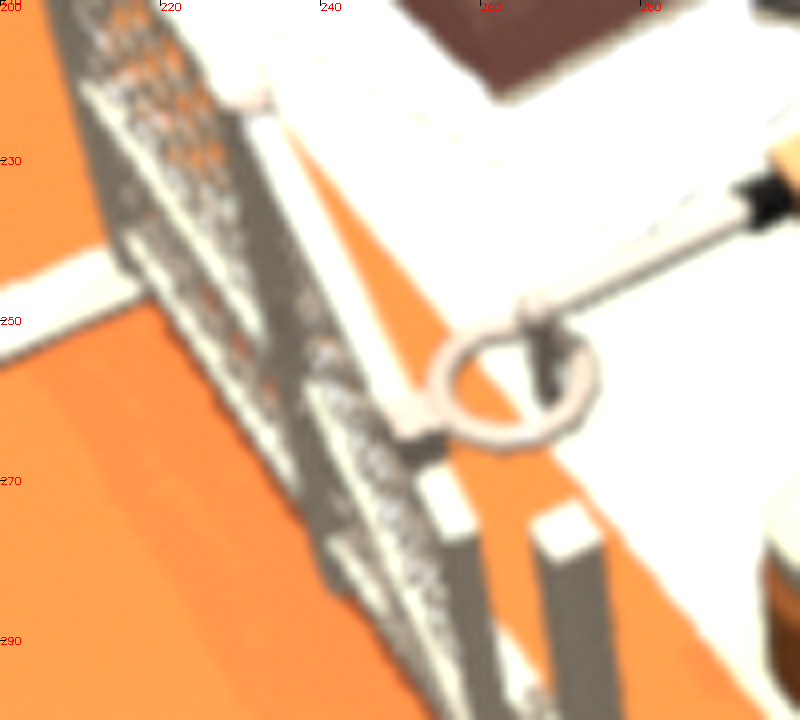

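View pics/t10.png

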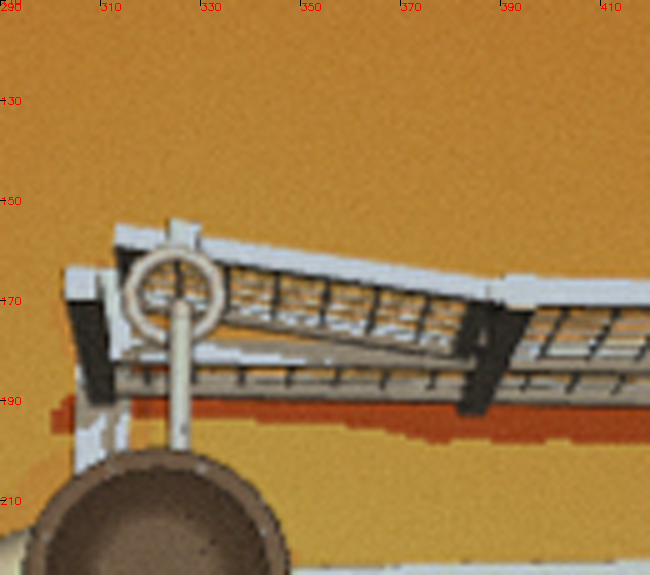

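```bash
python3 - <<'E'
from h import *
H=np.array([.6388,-.1344])
for n,p in (("top",(324.8,169.3)),("scene",(264,257.2))):
    e=px2w(n,p,.262)[:2]; d=e-H; print(n,e,np.linalg.norm(d),"theta",1.7206-np.arctan2(d[1],d[0]))
print(tool()[0]-tool()[1][:,2]*.168)
# shut ring centre prediction
q=np.array([.6167,.0116,.262]); print(w2px("top",q),w2px("scene",q))
E
```

```text
top [0.6365 0.0144] 0.14880008836830505 theta 0.1343862464352521
scene [0.6348 0.0151] 0.14951226426389627 theta 0.12292412587016344
[0.6231 0.0116 0.2359]
[326.1725 177.8903] [270.2824 252.5115]
```

```bash
python3 -m pendant '[[0,0,3,0,0],[0,0,5,0,0],[0,1,7,0,0],[0,1,9,0,0],[0,1,11,0,0],[0,1,13,0,0]]'; python3 -m pendant '[[0,0,1,0,0],[0,0,2,0,0]]'
```

```text
clock: 12.75
ee_pos: [0.442, 0.0173, 0.2365]
ee_rot: [-2.2, 0.046, 2.206]
contact_force: [3.9, -1.6, -2.3]
gripper_width: 0.0197
clock: 13.0
ee_pos: [0.4399, 0.0173, 0.2365]
ee_rot: [-2.2, 0.046, 2.206]
contact_force: [4.1, -1.4, -2.8]
gripper_width: 0.0195
```

```bash
python3 - <<'E'
from h import *
im=camera("scene"); crop(im,200,210,100,90,8,"pics/s11.png"); s=arm.sense();print(s['ee_pos'],s['contact_force'],s['torque'])
im=camera("top"); crop(im,290,130,130,95,5,"pics/t11.png")
E
```

```text
[0.4398 0.0173 0.2365] [ 3.8528 -1.9873 -2.564 ] [-0.3075 -1.0883 -0.1323]
```

View pics/t11.png

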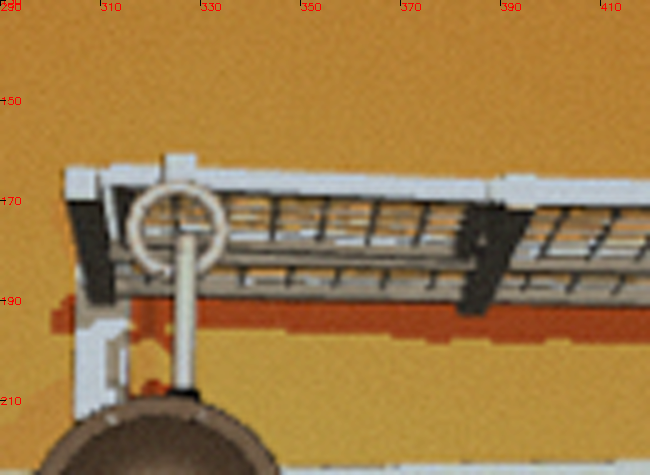

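```bash
python3 -m pendant '[[0,0,1,0,0],[0,0,1,0,0]]';python3 -m pendant '[[0,0,1,0,0],[0,0,1,0,0]]'
```

```text
clock: 13.35
ee_pos: [0.4387, 0.0175, 0.2365]
ee_rot: [-2.199, 0.046, 2.207]
contact_force: [2.9, 0.1, -2.6]
gripper_width: 0.0195
clock: 13.6
ee_pos: [0.4376, 0.0175, 0.2365]
ee_rot: [-2.199, 0.046, 2.207]
contact_force: [3.3, -0.4, -2.4]
gripper_width: 0.0194
```

```bash
python3 -m pendant '[[0,0,1,0,0],[0,0,1,0,0]]';python3 -m pendant '[[0,0,1,0,0],[0,0,1,0,0]]'
```

```text
clock: 13.85
ee_pos: [0.4365, 0.0174, 0.2365]
ee_rot: [-2.199, 0.046, 2.207]
contact_force: [3.6, -0.6, -1.8]
gripper_width: 0.0194
clock: 14.1
ee_pos: [0.4361, 0.0175, 0.2367]
ee_rot: [-2.201, 0.046, 2.205]
contact_force: [5.5, -1.0, -2.5]
gripper_width: 0.0197
```

```bash
python3 -m pendant '[[0,0,1,0,0],[0,0,1,0,0]]'; python3 - <<'E'
from h import *
for i in range(1):
    s=arm.sense();print(s['ee_pos'],s['contact_force'])
im=camera("top"); crop(im,290,130,130,95,5,"pics/t12.png")
E
```

```text
clock: 14.35
ee_pos: [0.4362, 0.0177, 0.2369]
ee_rot: [-2.203, 0.046, 2.202]
contact_force: [6.3, -0.9, -4.4]
gripper_width: 0.0197
[0.4362 0.0177 0.2369] [ 6.3028 -0.9229 -4.3536]
```

View pics/t12.png

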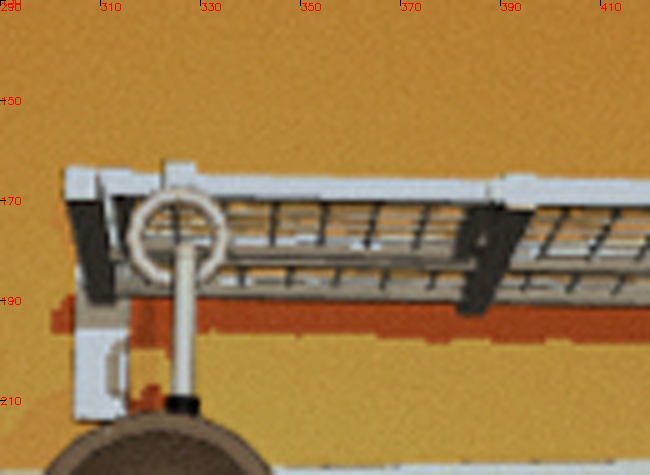

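```bash
python3 -m pendant '[[0,0,1.3,0,0],[0,0,1.6,0,0]]'; python3 -m pendant '[[0,0,1.8,0,0],[0,0,1.8,0,0]]'
```

```text
clock: 14.65
ee_pos: [0.4362, 0.0179, 0.237]
ee_rot: [-2.207, 0.046, 2.198]
contact_force: [9.9, -0.6, -5.5]
gripper_width: 0.0196
clock: 14.9
ee_pos: [0.4354, 0.0189, 0.2375]
ee_rot: [-2.21, 0.042, 2.195]
contact_force: [4.7, 1.4, -2.1]
gripper_width: 0.0194
```

```bash
python3 - <<'E'
from h import *
im=camera("top"); crop(im,290,130,130,95,5,"pics/t13.png")
s=arm.sense();print(s['ee_pos'],s['contact_force'],s['torque']); print(tool(s)[1])
im=camera("scene"); crop(im,200,200,150,90,5,"pics/s13.png")
im=camera("wrist"); cv2.imwrite("pics/w13.png",im[:,:,::-1])
E
```

```text
[0.4354 0.0189 0.2375] [ 5.2859  2.4305 -2.0935] [ 0.5893 -1.5059  0.3671]
[[ 0.0066 -0.038  -0.9993]
 [-0.0005 -0.9993  0.038 ]
 [-1.      0.0002 -0.0066]]
```

View pics/t13.png

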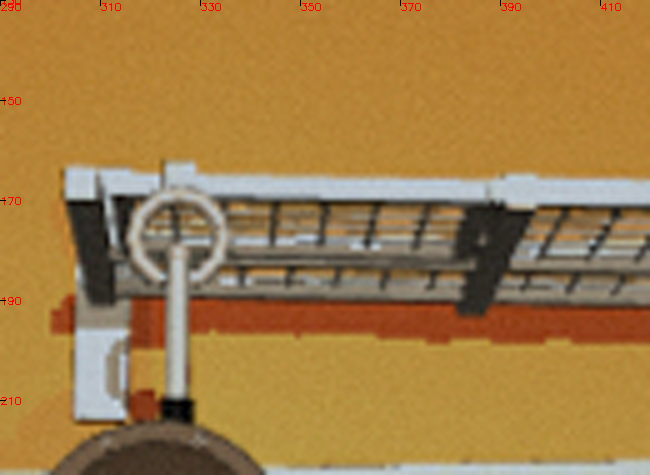

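View pics/s13.png

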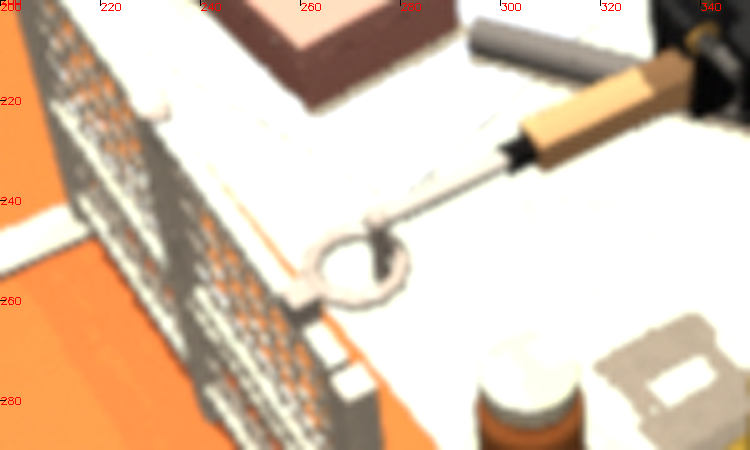

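View pics/w13.png

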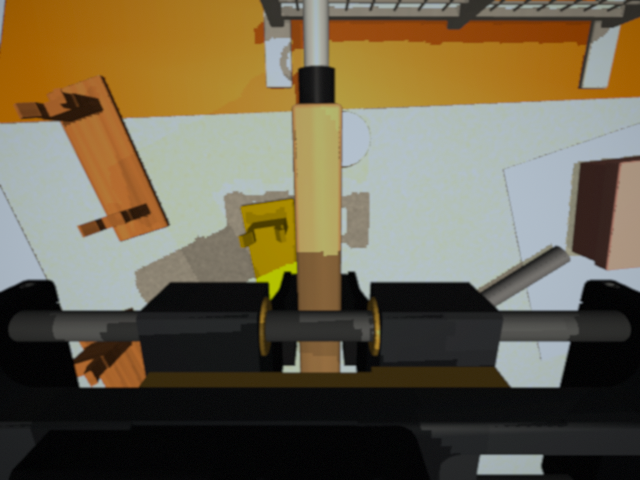

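The hatch is shut, in line with the wing. The pin slid sideways along the ring to its middle, which explains the force drop. I'll pull again.

```bash
python3 -m pendant '[[0,0,1,0,0],[0,0,1.5,0,0]]'; python3 -m pendant '[[0,0,1.5,0,0],[0,0,1.5,0,0]]'
```

```text
clock: 15.3
ee_pos: [0.4356, 0.0197, 0.238]
ee_rot: [-2.214, 0.04, 2.191]
contact_force: [7.6, 1.1, -3.4]
gripper_width: 0.0199
clock: 15.55
ee_pos: [0.4357, 0.0203, 0.2383]
ee_rot: [-2.218, 0.038, 2.186]
contact_force: [9.1, -0.1, -4.9]
gripper_width: 0.0196
```

```bash
python3 -m pendant '[[0,0,1.5,0,0],[0,0,1.8,0,0],[0,0,1.9,0,0],[0,0,1.9,0,0],[0,0,1.9,0,0]]'
```

```text
clock: 16.18
ee_pos: [0.4359, 0.0207, 0.2384]
ee_rot: [-2.222, 0.038, 2.181]
contact_force: [10.9, -1.0, -6.4]
gripper_width: 0.0195
```

```bash
python3 -m pendant '[[0,0,1.8,0,0],[0,0,1.9,0,0],[0,0,1.9,0,0],[0,0,1.9,0,0],[0,0,1.9,0,0],[0,0,1.9,0,0],[0,0,1.9,0,0],[0,0,1.9,0,0],[0,0,1.9,0,0]]'
python3 - <<'E'
from h import *
im=camera("top"); crop(im,290,130,130,95,5,"pics/t14.png")
s=arm.sense();print(s['ee_pos'],s['contact_force'],s['torque']); print(tool(s)[1])
im=camera("scene"); crop(im,200,200,150,90,5,"pics/s14.png")
E
```

```text
clock: 17.3
ee_pos: [0.436, 0.0211, 0.2383]
ee_rot: [-2.225, 0.038, 2.176]
contact_force: [11.7, -0.6, -7.3]
gripper_width: 0.0198
[0.436  0.0211 0.2383] [11.8404 -1.9463 -6.1596] [-0.454  -2.9286 -0.1456]
[[ 0.0223 -0.0375 -0.999 ]
 [ 0.0025 -0.9993  0.0375]
 [-0.9997 -0.0034 -0.0222]]
```

View pics/s14.png

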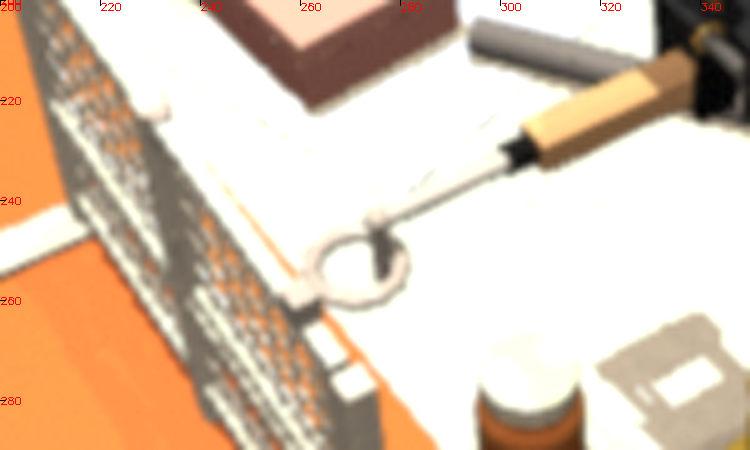

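View pics/t14.png

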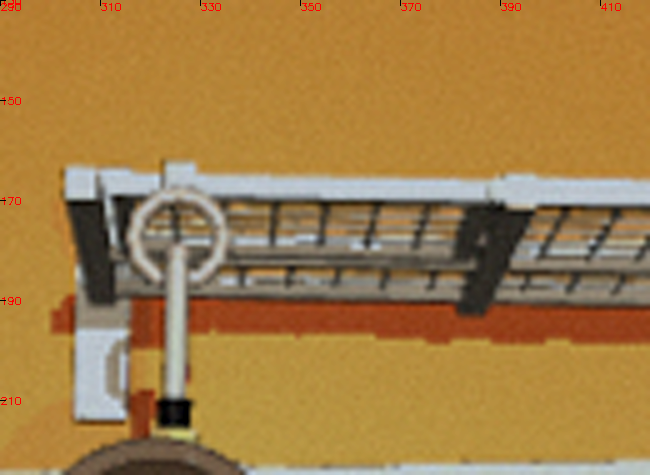

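The hatch stayed shut through the pull, at roughly 9–12 N for over 1.5 s. Now I ease forward to the ring's centre and lift out.

```bash
python3 -m pendant '[[0,0,0,0,0],[0,0,-2,0,0],[0,0,-5,0,0],[0,0,-8,0,0],[0,0,-10,0,0],[0,0,-10,0,0]]'
python3 - <<'E'
from h import *
im=camera("top"); crop(im,290,130,130,95,5,"pics/t15.png")
s=arm.sense();print(s['ee_pos'],s['contact_force'],s['torque'])
im=camera("scene"); crop(im,200,200,150,90,5,"pics/s15.png")
E
```

```text
clock: 18.15
ee_pos: [0.446, 0.0207, 0.2385]
ee_rot: [-2.225, 0.038, 2.177]
contact_force: [-0.1, -0.5, -2.7]
gripper_width: 0.0195
[0.4459 0.0206 0.2385] [ 0.1707 -0.3804 -2.374 ] [-0.0282  0.0778 -0.0358]
```

View pics/t15.png

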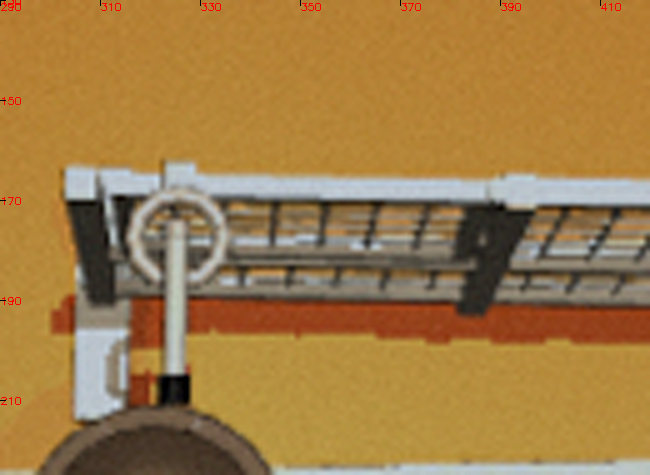

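View pics/s15.png

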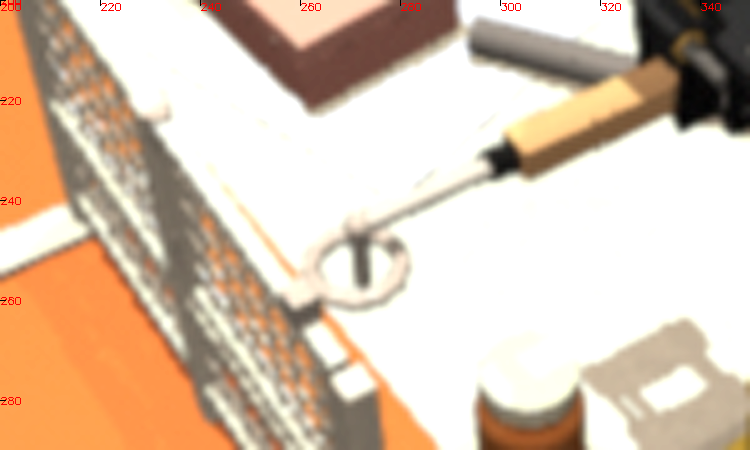

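```bash
python3 -m pendant '[[-5,0,0,0,0],[-15,0,0,0,0],[-25,0,0,0,0],[-35,0,0,0,0],[-45,0,0,0,0],[-55,0,0,0,0],[-60,0,0,0,0],[-60,0,0,0,0]]'
python3 - <<'E'
from h import *
g=np.load("sgrasp.npy",allow_pickle=True).item()
im=camera("top"); crop(im,290,130,130,95,5,"pics/t16.png")
s=arm.sense();print(s['ee_pos'],s['contact_force'],s['torque'])
im=camera("scene"); crop(im,200,180,150,110,5,"pics/s16.png")
w=camera("wrist"); cv2.imwrite("pics/w16.png",w[:,:,::-1]); np.save("s16.npy",s,allow_pickle=True)
P,M=tool(s);print(M); Pg,Mg=tool(g); yaw=np.arctan2(-Mg[1,2],-Mg[0,2]); print("grasp yaw",yaw,Pg)
print(plan((Pg[0],Pg[1],.29),yaw,s))
E
```

```text
clock: 19.25
ee_pos: [0.4446, 0.0206, 0.2987]
ee_rot: [-2.225, 0.038, 2.176]
contact_force: [-0.7, 0.6, -2.3]
gripper_width: 0.0195
[0.4444 0.0205 0.2983] [-0.1958  0.3932 -2.1487] [-0.0713  0.1167  0.0162]
[[ 0.0217 -0.0376 -0.9991]
 [ 0.0026 -0.9993  0.0377]
 [-0.9998 -0.0035 -0.0216]]
grasp yaw 0.2604199994051816 [0.4915 0.2741 0.0176]
(array([  10. , -255.1,  -37.3]), np.float64(-0.2981))
```

View pics/s16.png

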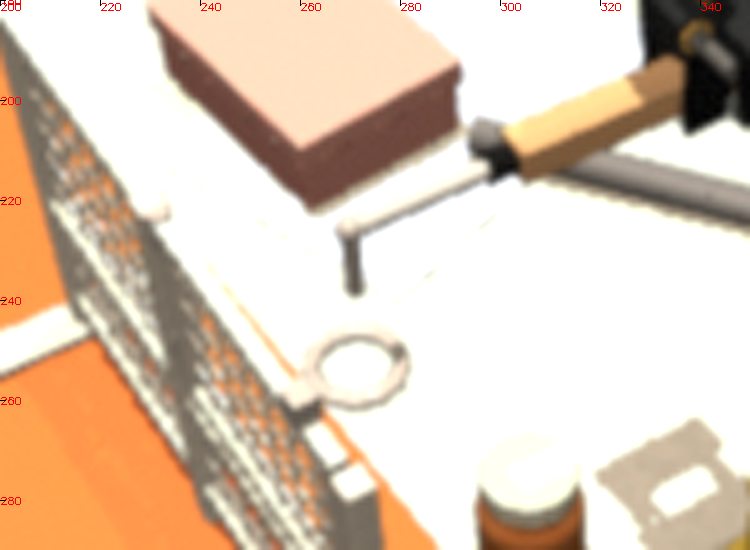

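View pics/w16.png

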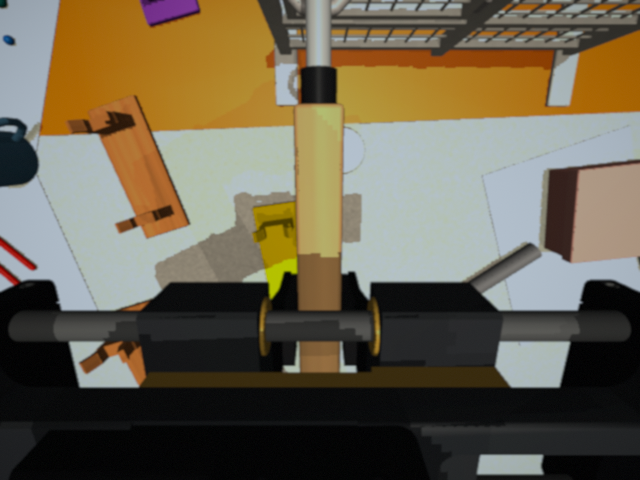

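```bash
python3 -m pendant '[[0,-15,-2,-0.02,0],[0,-45,-6,-0.06,0],[0,-80,-11,-0.1,0],[0,-115,-16,-0.14,0],[0,-150,-22,-0.18,0],[0,-185,-27,-0.22,0],[0,-215,-32,-0.26,0],[0,-240,-35,-0.28,0],[0,-252,-37,-0.298,0],[0,-255,-37,-0.298,0],[0,-255,-37,-0.298,0]]'
python3 - <<'E'
from h import *
g=np.load("sgrasp.npy",allow_pickle=True).item(); Pg,Mg=tool(g)
s=arm.sense(); P,M=tool(s); print(M, plan((Pg[0],Pg[1],.15),.2604,s))
E
```

```text
clock: 20.78
ee_pos: [0.4907, 0.2734, 0.2997]
ee_rot: [2.104, 0.271, -2.06]
contact_force: [-0.1, 0.0, -2.8]
gripper_width: 0.0199
[[ 0.0209  0.2568 -0.9662]
 [ 0.0021 -0.9664 -0.2569]
 [-0.9998  0.0033 -0.0207]] (array([149.7,  -1. ,   2.1]), np.float64(-0.0006))
```

```bash
python3 -m pendant '[[20,0,0,0,0],[50,0,1,0,0],[85,0,1,0,0],[120,-1,2,0,0],[155,-1,3,0,0],[185,-1,3,0,0],[207,-1,4,0,0],[217,-1,4,0,0],[219,-1,4,0,0],[219,-1,4,0,0]]'
python3 - <<'E'
from h import *
g=np.load("sgrasp.npy",allow_pickle=True).item(); Pg,Mg=tool(g)
s=arm.sense(); print(s['contact_force'],plan(Pg,.2604,s)); w=camera("wrist"); cv2.imwrite("pics/w17.png",w[:,:,::-1])
im=camera("scene"); crop(im,310,280,130,140,5,"pics/s17.png")
E
```

```text
clock: 22.02
ee_pos: [0.4918, 0.2741, 0.0816]
ee_rot: [2.107, 0.272, -2.059]
contact_force: [-0.4, -0.4, -2.2]
gripper_width: 0.0194
[-0.4482 -0.3892 -2.1855] (array([64.1, -0.3,  1.7]), np.float64(-0.0007))
```

View pics/w17.png

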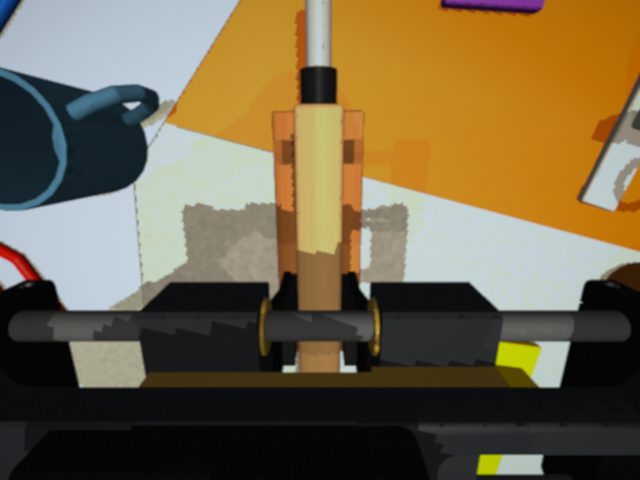

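View pics/s17.png

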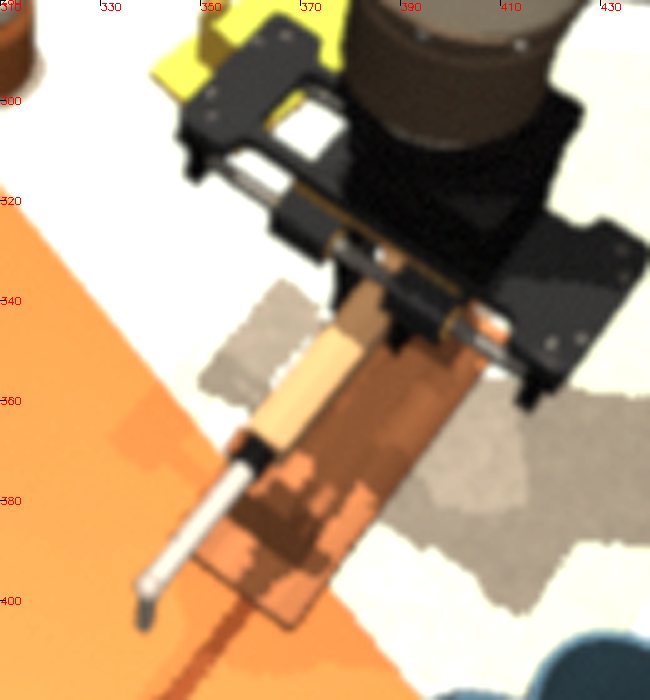

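The pole sits centred over the rack: rack edges at u 273–364, pole at u≈319. Lowering.

```bash
python3 -m pendant '[[15,0,0,0,0],[30,0,1,0,0],[42,0,1,0,0],[52,0,1,0,0],[58,0,2,0,0],[61,0,2,0,0],[61,0,2,0,0]]'; python3 -m pendant '[[1,0,0,0,0],[1.5,0,0,0,0],[1.5,0,0,0,0]]'
```

```text
clock: 23.0
ee_pos: [0.4913, 0.274, 0.0207]
ee_rot: [2.107, 0.273, -2.059]
contact_force: [0.4, 0.5, -2.4]
gripper_width: 0.0197
clock: 23.38
ee_pos: [0.4914, 0.2741, 0.0194]
ee_rot: [2.107, 0.273, -2.059]
contact_force: [0.6, -0.7, -2.4]
gripper_width: 0.0194
```

```bash
python3 -m pendant '[[1,0,0,0,0],[1.5,0,0,0,0],[1.5,0,0,0,0]]'
```

```text
clock: 23.75
ee_pos: [0.4916, 0.2742, 0.0185]
ee_rot: [2.108, 0.273, -2.058]
contact_force: [-0.9, -0.6, 3.5]
gripper_width: 0.0197
```

It has touched down (fz from −2.4 to +3.5 N). Releasing.

```bash
python3 -m pendant '[[0,0,0,0,0.25],[0,0,0,0,0.28],[0,0,0,0,0.35],[0,0,0,0,0.45],[0,0,0,0,0.55],[0,0,0,0,0.6],[0,0,0,0,0.6]]'
python3 - <<'E'
from h import *
s=arm.sense();print(s['contact_force']);w=camera("wrist"); cv2.imwrite("pics/w18.png",w[:,:,::-1]);np.save("s18.npy",s,allow_pickle=True)
E
```

```text
clock: 24.62
ee_pos: [0.4916, 0.2742, 0.0185]
ee_rot: [2.108, 0.273, -2.058]
contact_force: [0.2, -0.4, 0.6]
gripper_width: 0.0514
[ 0.2255 -0.378   0.5649]
```

View pics/w18.png

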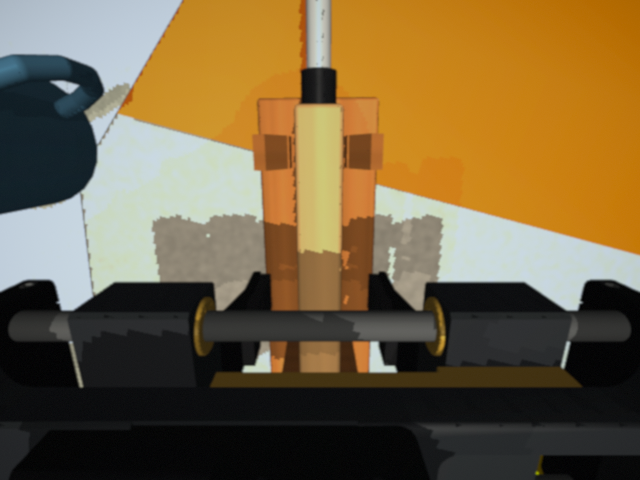

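```bash
python3 -m pendant '[[-8,0,0,0,0.6],[-25,0,0,0,0.6],[-50,0,0,0,0.6],[-85,0,0,0,0.6],[-120,0,0,0,0.6],[-150,0,0,0,0.6],[-180,-20,30,0,0.6],[-200,-40,60,0,0.6],[-210,-60,90,0,0.6],[-210,-70,100,0,0.6],[-210,-70,100,0,0.6]]'
python3 - <<'E'
from h import *
for i in range(2): im=camera("top")
crop(im,180,110,240,200,3,"pics/t19.png")
cv2.imwrite("pics/top19.png",im[:,:,::-1])
im=camera("scene"); cv2.imwrite("pics/s19.png",im[:,:,::-1]); crop(im,310,280,130,140,5,"pics/s19c.png")
s=arm.sense();print(s['contact_force']); w=camera("wrist"); cv2.imwrite("pics/w19.png",w[:,:,::-1]);np.save("s19.npy",s,allow_pickle=True)
E
```

```text
clock: 26.05
ee_pos: [0.3717, 0.3155, 0.226]
ee_rot: [2.107, 0.275, -2.057]
contact_force: [0.4, -0.8, 0.4]
gripper_width: 0.0521
[ 0.5212  0.0414 -1.2759]
```

View pics/t19.png

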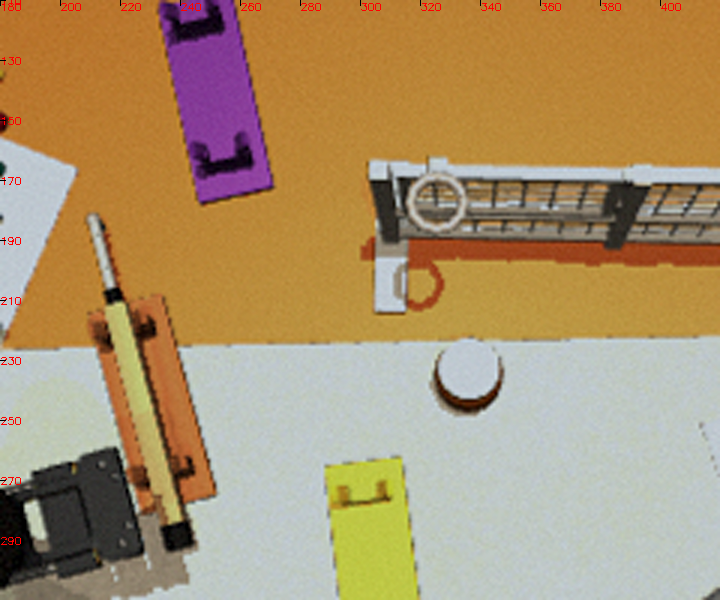

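View pics/s19.png

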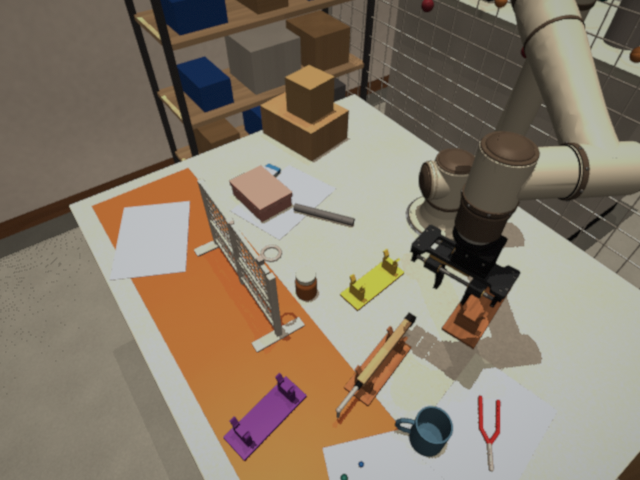

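View pics/s19c.png

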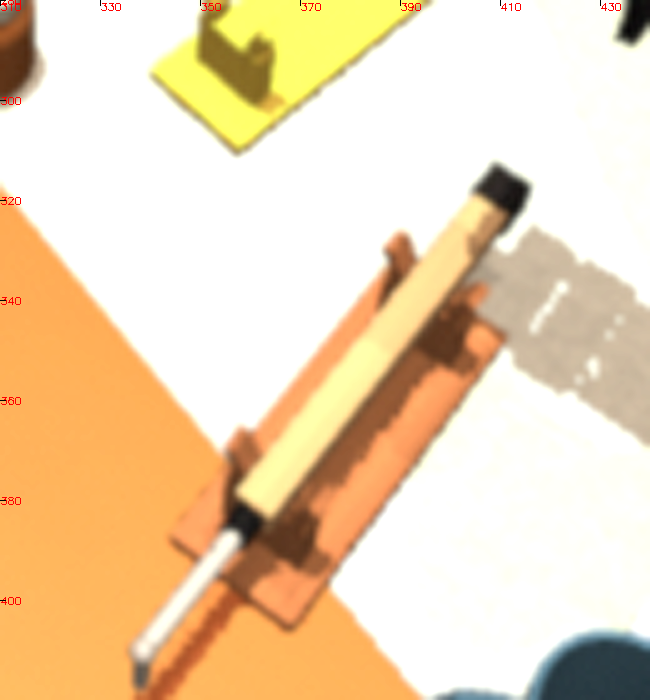

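View pics/w19.png

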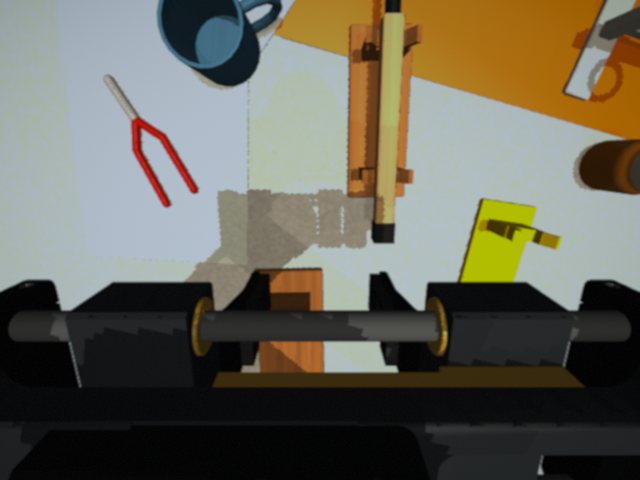

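```bash
python3 - <<'E'
from h import *
for a,b,r in (("pics/top0.png","pics/top19.png",(205,176,40,75)),("pics/scene0.png","pics/s19.png",(330,310,90,110))):
    x,y,w,h=r;A=cv2.imread(a,0);B=cv2.imread(b,0)
    m=cv2.matchTemplate(B[y-6:y+h+6,x-6:x+w+6],A[y:y+h,x:x+w],cv2.TM_CCOEFF_NORMED);_,v,_,l=cv2.minMaxLoc(m);print("pole shift px",l[0]-6,l[1]-6,round(v,3))
    f=px2w
o=None
f=px2w("top",(180+118/3,110+305/3),.072);b=px2w("top",(180+175/3,110+522/3),.072);d=f-b;print("handle",f,b,np.linalg.norm(d),np.arctan2(d[1],d[0]))
for n,p in (("top",(325.7,177.2)),("scene",(272,254))):
    e=px2w(n,p,.262)[:2]; d=e-np.array([.6388,-.1344]); print("hatch",1.7206-np.arctan2(d[1],d[0]))
A=cv2.imread("pics/t12.png",0);B=cv2.imread("pics/top19.png",0)
for nm,reg,r in (("box",0,(225,160,75,70)),("mug",0,(395,400,65,60)),("jar",0,(288,265,35,40))):
    x,y,w,h=r;P=cv2.imread("pics/scene0.png",0);Q=cv2.imread("pics/s19.png",0)
    m=cv2.matchTemplate(Q[y-8:y+h+8,x-8:x+w+8],P[y:y+h,x:x+w],cv2.TM_CCOEFF_NORMED);_,v,_,l=cv2.minMaxLoc(m);print(nm,l[0]-8,l[1]-8,round(v,3))
E
```

```text
pole shift px 0 0 0.98
pole shift px 0 0 0.968
handle [0.5768 0.2917 0.072 ] [0.3888 0.2415 0.072 ] 0.1945569343205974 0.2604888681784537
hatch 0.011305732288444892
hatch -4.8756672500260834e-05
box 0 0 0.983
mug 0 0 1.0
jar 0 0 1.0
```

All checks agree: the pole matches its original pose to within a pixel in two views, the hatch reads about 0 to 0.01 rad, the bystanders haven't moved, and the arm is clear. Handing in.

```bash
python3 - <<'E'
from h import *
print(arm.job_done(), arm.sense()['clock'])
E
```

```text
the job is handed in; nothing more can be done
the job is handed in; nothing more can be done
```

I closed the hatch with the hook pole, pulled it firmly onto its stop, put the pole back in its rack and handed the job in. The clock was at about 26 s of the 67 s allowed, and no verdict is reported.

**Closing:** The pin went into the ring eye on the first try, and drawing the hatch shut took about 4 N.

**Firm pull:** I held it for about 1.75 s, with sensor readings at the ends of the moves rising from 9 to 12 N along the pull. The highest combined reading was about 13 N. Those readings come only at the ends of moves, so I did not see the force between them.

**Last checks:**

| Check | Result |
|---|---|
| Hatch angle | 0.00 rad in the scene view, 0.01 rad in the top view (limit 0.03) |
| Pole in rack | no whole-pixel shift from its starting picture in the top and scene views; axis at 0.26 rad, as at the start |
| Gift box, jar, mug | no visible shift |
| Gripper | open and well clear of everything |

**What went wrong or disagreed:**
- **First grasp:** it closed on nothing because the real fingertips end about 28 mm short of the reported TCP. I reopened, went 26 mm lower and gripped properly, and nothing was moved by the miss.
- **First pull:** the pin slid sideways to the middle of the ring at about 10 N and the force dropped to about 5 N, so I pulled again.
- **Tool tilt:** the pull left the tool tilted by about 0.02 rad, and I set the pole down that way.

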